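Turn the tube heater up four clicks and start it

ROBOT

A 6-joint arm with a two-finger parallel gripper is mounted at the origin on the work surface; the furniture and walls round the work are solid. World frame = base frame: x ahead of the robot, y to its left, z up, the work surface at z = 0. Lengths are in m, angles in rad, forces in N, time in s.
With the tool pointing down it reaches from about 0.35 to 0.775 m from the base axis. Payload 5.5 kg.
Tool frame: the origin (TCP) lies midway between the tips of the shut fingers; the grasp point (between the pads) lies 19 mm behind it; x points along the fingers, y is the direction in which the jaws open and shut, and the axes are right-handed (so a half turn about x gives the same grasp; the last joint's range is limited). The gripper opens to 85 mm and grips with 20 to 120 N. Pads are 22 mm wide; open, the fingers measure 114 mm over their backs; the gripper's body (76 mm by 85 mm) begins 54 mm behind the grasp point. The pads swing forward as they close: fully open they stand 13 mm farther back than shut.
Start: joints at [-1.294, 0.313, 0.046, 1.304, 0, 1.431], TCP at [0.233, -0.526, 0.231] pointing down, gripper open.
Joint ranges: [-2.76, 2.76], [-0.86, 1.69], [-1.03, 1.26], [-2.2, 2.34], [-1.47, 1.5], [-3.14, 3.14]. Speed limits (rad/s): [2.57, 2.57, 3.14, 3.14, 3.14, 3.14].

INTERFACE

Orientations are given as a unit quaternion [w, x, y, z].
In Python, from workcell import env, optics, order, models gives the robot as it stands. The module is installed in compiled form; this text tells all that it offers.
- The arm moves only by the tool servo_tool, never from a script. Its argument "moves" is a list of rows, each a list of 5 numbers: the shift along the tool's x, y, z in cm, then the turn about the tool's x in rad, then the closure, from -1 (fully open) to 1 (shut). A call has exactly 10 rows; each row shifts and turns the commanded pose from where the row before left it, along the tool's axes as they then stand; what a row does not reach is not made up. A row lasts 1/8 s, in which the tool goes at most 62.5 mm and 10.7 degrees, less where a joint would pass 70% of its speed; a pose out of reach is approached as far as the arm can. A call is refused whole if a number of a shift passes 6.25 or a number of a turn 0.188, either way. A call with a gripper value outside its range is refused whole. The fingers move at their own pace and stop on an object; "grip_force" is the grip in N (left out, the last holds). Time passes only in rows, so rows that do not move let the fingers close, or fill a call up. It gives the time, the measured TCP pose, the force and the opening at its end, in the units of the state.
- env.get_state(): the state, without advancing time (a new reading comes with each control period).
- optics.read_camera(name): name is "side" or "top" or "wrist"; returns a dict with "pixels" (420x560x3 uint8, blue, green, red), "vertical_fov" (degrees; the focal length in pixels is half the picture's height over the tangent of half this angle, whatever the lens; pixels are square), "cx", "cy" (the principal point, pixels), "extrinsics" (4x4, takes a point from world to camera coordinates). Camera axes: x right, y up, looking along -z (the intrinsics and any distortion apply to the point x, -y, -z); pixel columns grow to the right and rows downward; lengths in m; the calibration is good to about 2 mm. A picture is of the moment at which its call begins. There is no depth.
- order.hand_in(): hands the job in, once; it reports no verdict.
Trained networks look in a picture, given as the dict that the camera call returned (one of the last four; its "shot" number tells which), for a name from the list of things; names that differ only in an ending like _2 or _b are one class to them, and where a whole thing is asked for, a point or a joint stands for the part that bears it (a point fixed in the world has none). Each returns a list of dicts, best first, with "conf" (0 to 1); they miss things now and then, are a little off and sometimes report something else, mostly with a low value. They report only what shows in the picture. A call takes as long as a camera call.
- models.outline_of(name, picture): "pixels" (420x560 bool, what is visible of it) and "location" ([column, row] in pixels, amid what is visible of it).
- models.pinpoint(name, picture): "location" ([column, row] in pixels: a listed point, or the origin of a listed thing).
The state is a dict: "clock": time; "joint_pos": joint angles; "qvel": joint speeds; "tau": joint torques, N m; "tcp_pos": TCP position; "orientation": TCP orientation; "wrist_force": force on the tool from outside, world axes, zero at the start; "ft_torque": the same for the moment, N m; "finger_gap": finger opening in m.
Only numpy, scipy, OpenCV 4.12 (cv2) and the standard library are available. Lean on these libraries where they do the work, as an engineer would, in place of code of your own. Each camera call takes 0.05 s, during which the arm holds its last target.

TASK

The samples in the tube heater need a hotter block. With the fingertips, lightly push the heater's click-stop dial round clockwise by exactly four clicks from where it stands and leave it resting in that click; then press the green start key fully down and let it come up again. Only push: do not grip the dial's bar, and leave the tubes and the bench timer where they are.

Things in the scene. Friction and masses are not known exactly. Their poses are not given: they have to be found in the camera images.
- heater: White dry-block tube heater, 134 (x) x 280 (y) mm, fixed; origin under its centre on the worktop, z up, front at its own -x. Right part (y -140 to +30 mm): control pod, dark level deck 58 mm high, with the dial (axis at x 0, y -22), a read-out window 2.5 mm proud (x 34, y -106) and the green key (x -24, y -106). Left part: aluminium block, top 70 mm high, with tubes that reach 117 mm.
- dial_axis (a point): Point on the dial's vertical axis at the height of the disc's top face, 72 mm above the worktop (black fluted disc 72 mm across). It does not turn; its axes are the heater's. Eight marks 30 degrees apart on the deck round the dial, blue (cool) to red (hot), show the click places.
- pointer_tip (a point): Top of the dial's raised bar at the pointer end, 30 mm from the axis, 91 mm above the worktop; x outward along the bar, z up; turns with the dial. The light grey bar is 10 mm thick, stands 19 mm above the disc (72 to 91 mm height), passes over the axis and ends 32 mm out at the pointer end (red line on top from axis to tip) and 27 mm out at the tail.
- bar_tail (a point): Point on top of the same bar at its tail end (no red line), 25 mm from the axis and 91 mm above the worktop; turns with the dial.
- dial (a joint): Dial angle, rad, growing clockwise seen from above (hotter). It clicks into places 0 to 7, 0.5236 rad (30 degrees) apart; at place 0 (0 rad) the pointer is 105 degrees anticlockwise of the heater's +x; stops at both ends. Starts in place 0, 1, 2 or 3. A sprung ball holds it: about 0.1 N m (4 N at 26 mm) frees it; 15 degrees on it snaps into the next place by itself and stays.
- start_key (a joint): Travel of the green start key in m: 0 up, 0.004 fully down; it needs about 5 N and springs back.
- key_top (a point): Centre of the top of the round green start key, 24 mm across, 65 mm above the worktop (7 mm above the deck) when up; pressed straight down 4 mm; 3 mm of it still stand proud when down.
- tube_a: Open sample tube, 13 mm across, 92 mm long, standing loose in a well of the block; origin at its foot. Leave alone.
- tube_b: Second such tube, in another well. Leave alone.
- timer: Loose white bench timer with three coloured keys, 58 x 66 mm, 18 mm high, on the worktop to the left of the heater; origin under its centre. Leave alone.

How it is judged:
On the way, in this order (a step that is already met when the one before it is completed fails the run):
1. the dial rests four clicks clockwise of where it started (distance of pointer_tip from where it was at the start of the episode between 0.0495 and 0.0542 m and value of joint start_key below 0.001 m), for 0.3 s.
2. the start key is pressed down, the dial still four clicks on (distance of pointer_tip from where it was at the start of the episode between 0.0495 and 0.0542 m and value of joint start_key above 0.003 m), for 0.05 s.
At the end, for the whole second after the job is handed in: The dial rests in the fourth click clockwise from its start (within about 9 degrees, which only that click allows), the start key has been pressed with the dial there and is up again, and the tubes and timer are within 15 mm of where they stood (all of step 1 and value of joint dial above 1.9 rad and velocity of joint dial between -0.05 and 0.05 rad/s and distance of each of tube_a, tube_b, timer from where it was at the start of the episode below 0.015 m); the robot touches nothing.
It fails at once if the start key is pressed while the dial is not four clicks on (value of joint start_key above 0.003 m and not (distance of pointer_tip from where it was at the start of the episode between 0.0495 and 0.0542 m)).
It fails at once if the dial is gripped or forced: more than 25 N from the fingers (contact force between the fingers and dial above 25 N).
It fails at once if a tube is knocked or lifted (distance of any of tube_a, tube_b from where it was at the start of the episode above 0.015 m).
It fails at once if the timer is displaced or lifted (distance of timer from where it was at the start of the episode above 0.015 m).
It also fails if it takes over 51 s, if anything falls off the work surface, if the arm or the gripper's body presses on something with over 40 N, if the wrist force passes 120 N, or if a joint passes its speed limit or range.

## Working session

There is one attempt and no reset: what is moved stays moved. The work goes in short steps, Python scripts to look and compute and a tool call to move; the robot and the scene stay as the last step left them, time stands still between calls to the robot, and variables do not carry over. Pictures are saved under pics/ and viewed, and the job is handed in when it is done.

Besides the shell and the picture viewer there is one more tool, called by a JSON object that holds its "api" and its "payload". servo_tool: Moves the arm, as the interface text tells. Its arguments: {"type":"object","properties":{"moves":{"type":"array"},"grip_force":{"type":"number"}},"required":["moves"]}

```bash
mkdir -p pics
cat > h.py <<'E'
import numpy as np,cv2
from workcell import env,optics,order,models
def ray(p,c):
    K=p["pixels"].shape[0]/2/np.tan(np.radians(p["vertical_fov"])/2)
    E=np.array(p["extrinsics"]);d=np.array([(c[0]-p["cx"])/K,-(c[1]-p["cy"])/K,-1.])
    R=E[:3,:3];return -R.T@E[:3,3],R.T@d
def atz(p,c,z):
    o,d=ray(p,c);return o+d*(z-o[2])/d[2]
def proj(p,X):
    K=p["pixels"].shape[0]/2/np.tan(np.radians(p["vertical_fov"])/2)
    E=np.array(p["extrinsics"]);q=E[:3,:3]@np.array(X)+E[:3,3]
    return np.array([p["cx"]-K*q[0]/q[2],p["cy"]+K*q[1]/q[2]])
E
python3 - <<'E'
from h import *
print(env.get_state())
for n in ["top","side"]:
    p=optics.read_camera(n);cv2.imwrite(f"pics/{n}0.png",p["pixels"])
    print(n,[k for k in p],p["vertical_fov"],p["cx"],p["cy"],ray(p,(280,210)), {k:p[k] for k in p if k not in("pixels","extrinsics")})
    for t,z in [("heater",0),("dial_axis",.072),("pointer_tip",.091),("bar_tail",.091),("key_top",.065),("timer",0),("tube_a",None)]:
        for r in models.pinpoint(t,p)[:2]:
            print(t,r["conf"],r["location"],atz(p,r["location"],z) if z is not None else "")
E
```

```text
{'clock': 0.0, 'joint_pos': array([-1.29361713e+00,  3.13943391e-01,  4.49194210e-02,  1.30358292e+00,
        1.94947745e-05,  1.43115993e+00]), 'qvel': array([ 0.00064724, -0.00056761, -0.00115746,  0.00095401, -0.00020165,
       -0.0010009 ]), 'tau': array([-9.86464220e-04, -4.80626070e+01,  2.98534781e+01,  1.92180974e-02,
       -2.53077596e-04,  4.12499986e-06]), 'tcp_pos': array([ 0.23261967, -0.5252635 ,  0.23041695]), 'orientation': array([-0.14566294, -0.69176872, -0.14694112,  0.69184294]), 'wrist_force': array([-0.64777445,  0.49235933,  0.35097588]), 'ft_torque': array([0.0139812 , 0.03143717, 0.01073973]), 'finger_gap': 0.08532818969333339}
top ['pixels', 'vertical_fov', 'cx', 'cy', 'extrinsics', 'shot'] 57.381709001455505 289.3839963478278 210.0464860555348 (array([0.43310073, 0.12980134, 0.92099807]), array([ 0.02714116,  0.03515558, -0.99931253])) {'vertical_fov': 57.381709001455505, 'cx': 289.3839963478278, 'cy': 210.0464860555348, 'shot': 1}
dial_axis 0.6 [351.3, 208.1] [0.46303638 0.00213374 0.072     ]
dial_axis 0.47 [337.3, 208.7] [0.46118605 0.03301555 0.072  
[... 294 characters left out ...]
de ['pixels', 'vertical_fov', 'cx', 'cy', 'extrinsics', 'shot'] 42.05246059813101 281.7687947116352 212.6156086585887 (array([ 0.46225437, -0.63551948,  0.63576667]), array([-0.00799194,  0.82758542, -0.56131266])) {'vertical_fov': 42.05246059813101, 'cx': 281.7687947116352, 'cy': 212.6156086585887, 'shot': 2}
dial_axis 0.8 [288.8, 280.5] [0.47051252 0.00188478 0.072     ]
dial_axis 0.45 [277.6, 233.1] [0.45106001 0.12436907 0.072     ]
pointer_tip 0.75 [283.4, 260.3] [0.46175772 0.02757786 0.091     ]
bar_tail 0.6 [293.5, 282.2] [ 0.47723006 -0.02324445  0.091     ]
key_top 0.49 [274.9, 325.8] [ 0.45094276 -0.08688056  0.065     ]
timer 0.61 [276.0, 232.8] [0.44648883 0.22233037 0.        ]
```

View pics/top0.png

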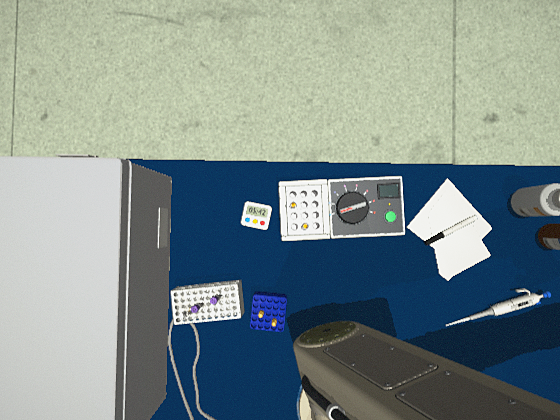

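View pics/side0.png

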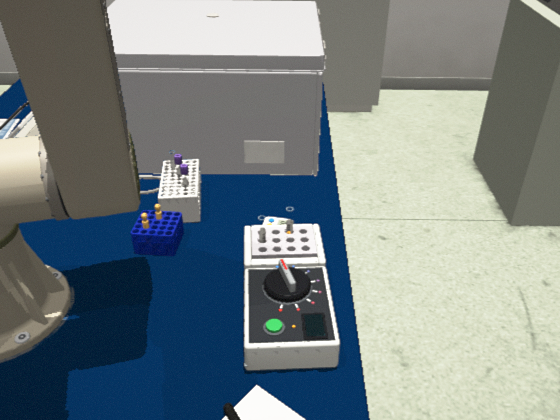

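Run:
```python
import cv2
a=cv2.imread("pics/top0.png")[150:270,230:430];cv2.imwrite("pics/top0c.png",cv2.resize(a,None,fx=4,fy=4,interpolation=2))
a=cv2.imread("pics/side0.png")[200:360,190:390];cv2.imwrite("pics/side0c.png",cv2.resize(a,None,fx=3.7,fy=3.7,interpolation=2))
```

```text
(no output)
```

View pics/top0c.png

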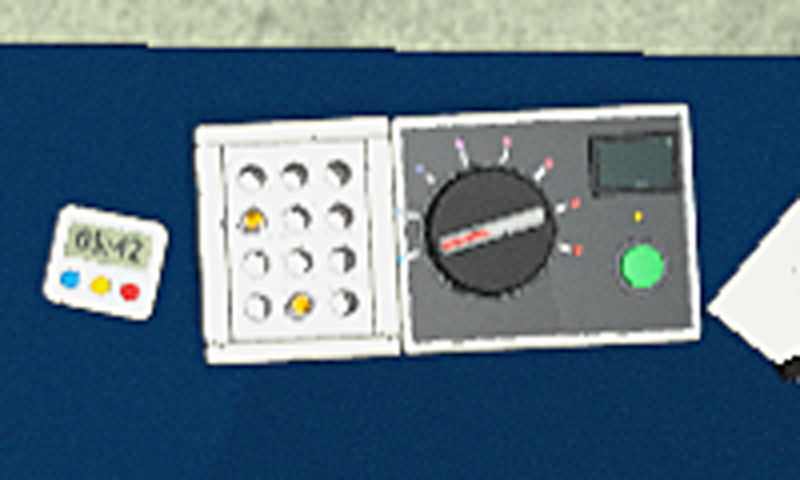

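View pics/side0c.png

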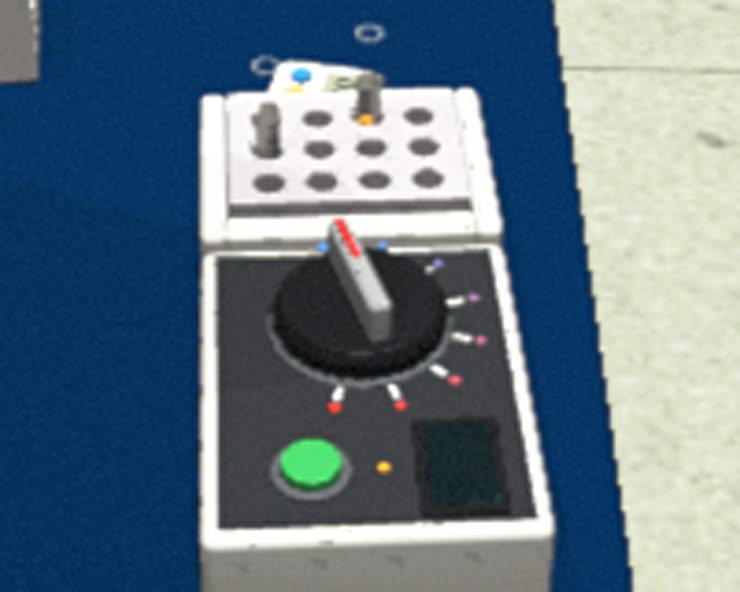

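The pointer is at about 106°, on the first blue mark, so the dial starts in place 0. The dial sits near pixel (351,208) in the top view, the key near (390,215) and the tubes at about (292,205) and (305,226). Next I'll refine the heater pose with a fit and work out the tool axes.

Run:
```python
from h import *
from scipy.spatial.transform import Rotation as R
from scipy.optimize import least_squares
s=env.get_state();q=s["orientation"];print(R.from_quat(np.r_[q[1:],q[0]]).as_matrix().round(3))
P=[];obs=[]
for n in ["top","side"]:
    p=optics.read_camera(n)
    for t,a in [("dial",None),("start_key",None)]:
        r=models.outline_of(t,p)
        for k in r[:2]:
            m=k["pixels"];ys,xs=np.nonzero(m);print(n,t,k["conf"],k["location"],m.sum(),xs.min(),xs.max(),ys.min(),ys.max())
    for t in ["dial_axis","pointer_tip","bar_tail","key_top"]:
        r=models.pinpoint(t,p)
        if r: obs.append((p,t,r[0]["location"],r[0]["conf"]))
    for t in ["tube_a","timer"]:
        for r in models.pinpoint(t,p)[:3]: print(n,t,r["conf"],r["location"],atz(p,r["location"],0.025 if t=="tube_a" else 0))
def pts(v):
    x,y,yaw,b=v;c,s_=np.cos(yaw),np.sin(yaw)
    k=np.array([c*-24-s_*-84,s_*-24+c*-84])/1000
    u=np.array([np.cos(b),np.sin(b)])
    return dict(dial_axis=[x,y,.072],pointer_tip=[x+.03*u[0],y+.03*u[1],.091],bar_tail=[x-.025*u[0],y-.025*u[1],.091],key_top=[x+k[0],y+k[1],.065])
def f(v):
    d=pts(v);return np.concatenate([(proj(p,d[t])-l) for p,t,l,c in obs])
r=least_squares(f,[.47,0,.04,1.85],loss="soft_l1");print(r.x,np.degrees(r.x[2:]));print(pts(r.x))
for o,e in zip(obs,f(r.x).reshape(-1,2)): print(o[1],o[3],e.round(1))
```

```text
[[ 0.     0.405 -0.914]
 [-0.    -0.914 -0.405]
 [-1.     0.    -0.   ]]
top dial 0.85 [353.6, 208.3] 887 335 369 192 224
top start_key 0.4 [390.8, 218.4] 73 385 394 213 221
top tube_a 0.56 [291.2, 201.6] [0.47751881 0.13549209 0.025     ]
top tube_a 0.41 [305.5, 223.8] [0.42624722 0.10125024 0.025     ]
top timer 0.93 [254.0, 216.8] [0.44071439 0.22437926 0.        ]
top timer 0.71 [292.9, 204.1] [0.47281642 0.13146497 0.        ]
top timer 0.33 [340.2, 208.6] [0.46392548 0.01786549 0.        ]
side dial 0.74 [286.4, 285.0] 1337 263 309 260 301
side start_key 0.65 [271.3, 326.0] 203 265 281 318 333
side timer 0.65 [275.5, 232.8] [0.44551251 0.22230894 0.        ]
[0.46752668 0.00199719 0.06454567 1.83533443] [  3.69819472 105.15691683]
{'dial_axis': [np.float64(0.46752667955608157), np.float64(0.0019971852935274496), 0.072], 'pointer_tip': [np.float64(0.4596827755463842), np.float64(0.03095358648370737), 0.091], 'bar_tail': [np.float64(0.4740632662308294), np.float64(-0.022133149031622487), 0.091], 'key_top': [np.float64(0.4489947286583732), np.float64(-0.08337591817545115), 0.065]}
dial_axis 0.81 [-3.1 -3.7]
pointer_tip 0.7 [-2.1  2.3]
bar_tail 0.89 [0.3 4.3]
key_top 0.61 [ 2.1 -1.6]
dial_axis 0.65 [-2.1  1.9]
pointer_tip 0.76 [1.3 0.4]
bar_tail 0.56 [ 2.2 -0.6]
key_top 0.73 [-0.9 -0. ]
```

```bash
cat > plan.py <<'E'
from h import *
# plan rows: list of (world dx,dy,dz in cm, turn), given starting yaw (angle of tool y); tool x down
def yaw():
    w,x,y,z=env.get_state()["orientation"]
    return np.arctan2(1-2*(x*x+z*z),2*(x*y-w*z))
def rows(moves,y0,g=1):
    out=[]
    for dx,dy,dz,t in moves:
        ya=np.array([np.cos(y0),np.sin(y0)]);za=np.array([np.sin(y0),-np.cos(y0)])
        out.append([round(-dz,2),round(ya@[dx,dy],2),round(-np.dot(za,[dx,dy])*-1 if 0 else za@[dx,dy],2),t,g]);y0-=t
    return out
E
python3 - <<'E'
from plan import *
import json
y=yaw();print(np.degrees(y))
s=env.get_state();p=optics.read_camera("wrist");cv2.imwrite("pics/w0.png",p["pixels"]);o,d=ray(p,(280,210));print(o-s["tcp_pos"],d,p["vertical_fov"])
# check z axis: z = x cross y, x=(0,0,-1)
t=(np.array([.50,-.03])-s["tcp_pos"][:2])*100
r=rows([(t[0]/18,t[1]/18,0,-.15)]*18+[(0,0,0,-.15)]*2,y);print(json.dumps(r[:10]));print(json.dumps(r[10:]))
E
```

```text
-66.12248467431864
[0.07615773 0.03410906 0.14204809] [-0.28986389 -0.13089309 -0.948091  ] 71.3841001213226
[[0, -1.92, -2.47, -0.15, 1], [0, -1.53, -2.73, -0.15, 1], [0, -1.1, -2.93, -0.15, 1], [0, -0.65, -3.06, -0.15, 1], [0, -0.19, -3.12, -0.15, 1], [0, 0.28, -3.12, -0.15, 1], [0, 0.74, -3.04, -0.15, 1], [0, 1.19, -2.89, -0.15, 1], [0, 1.61, -2.68, -0.15, 1], [0, 1.99, -2.41, -0.15, 1]]
[[0, 2.33, -2.09, -0.15, 1], [0, 2.62, -1.72, -0.15, 1], [0, 2.84, -1.31, -0.15, 1], [0, 3.01, -0.87, -0.15, 1], [0, 3.1, -0.41, -0.15, 1], [0, 3.13, 0.06, -0.15, 1], [0, 3.08, 0.53, -0.15, 1], [0, 2.97, 0.98, -0.15, 1], [0, 0.0, 0.0, -0.15, 1], [0, 0.0, 0.0, -0.15, 1]]
```

{"api": "servo_tool", "payload": {"moves": [[0,-1.92,-2.47,-0.15,1],[0,-1.53,-2.73,-0.15,1],[0,-1.1,-2.93,-0.15,1],[0,-0.65,-3.06,-0.15,1],[0,-0.19,-3.12,-0.15,1],[0,0.28,-3.12,-0.15,1],[0,0.74,-3.04,-0.15,1],[0,1.19,-2.89,-0.15,1],[0,1.61,-2.68,-0.15,1],[0,1.99,-2.41,-0.15,1]]}}

```text
clock: 3.0
tcp_pos: [0.3815, -0.2495, 0.2314]
orientation: [0.58, 0.405, 0.579, -0.405]
wrist_force: [0.2, -0.7, -0.3]
finger_gap: -0.0003
```

{"api": "servo_tool", "payload": {"moves": [[0,2.33,-2.09,-0.15,1],[0,2.62,-1.72,-0.15,1],[0,2.84,-1.31,-0.15,1],[0,3.01,-0.87,-0.15,1],[0,3.1,-0.41,-0.15,1],[0,3.13,0.06,-0.15,1],[0,3.08,0.53,-0.15,1],[0,2.97,0.98,-0.15,1],[0,0,0,-0.15,1],[0,0,0,-0.15,1]]}}

```text
clock: 4.25
tcp_pos: [0.4999, -0.0293, 0.2312]
orientation: [0.7, -0.099, 0.7, 0.099]
wrist_force: [0.8, 0.8, 0.5]
finger_gap: -0.0002
```

Run:
```python
from plan import *
from scipy.optimize import least_squares
s=env.get_state();print(s["tcp_pos"],np.degrees(yaw()),s["joint_pos"][5],s["finger_gap"],s["clock"])
obs=[]
for n in ["wrist","side","top"]:
    p=optics.read_camera(n);cv2.imwrite(f"pics/{n}1.png",p["pixels"])
    h=cv2.cvtColor(p["pixels"],cv2.COLOR_BGR2HSV);m=cv2.inRange(h,(50,120,60),(80,255,255))
    nn,l,st,c=cv2.connectedComponentsWithStats(m);k=1+np.argmax(st[1:,4]) if nn>1 else 0
    if nn>1: print(n,"green",st[k],c[k],atz(p,c[k],.065))
    for t,z in [("dial_axis",.072),("pointer_tip",.091),("bar_tail",.091),("key_top",.065)]:
        for r in models.pinpoint(t,p)[:1]: print(n,t,r["conf"],r["location"],atz(p,r["location"],z))
```

```text
[ 0.49985917 -0.02934869  0.23124535] 106.12564604410566 -0.5004697033964823 -0.0001836244597696301 4.25
wrist green [231 120  23  23 204] [240.04901961 132.93627451] [ 0.45100621 -0.08592009  0.065     ]
wrist dial_axis 0.97 [319.3, 175.5] [0.46912596 0.00456985 0.072     ]
wrist pointer_tip 0.58 [347.1, 179.4] [0.46207068 0.02848622 0.091     ]
wrist bar_tail 0.73 [291.9, 181.0] [ 0.4787244  -0.02318066  0.091     ]
wrist key_top 0.56 [240.9, 128.9] [ 0.44690202 -0.08602483  0.065     ]
side green [266 319  16  14 180] [273.58333333 325.03333333] [ 0.44904006 -0.08543607  0.065     ]
side dial_axis 0.7 [288.3, 280.2] [0.46973878 0.00256414 0.072     ]
side pointer_tip 0.74 [284.0, 258.0] [0.46265228 0.03327655 0.091     ]
side bar_tail 0.91 [292.7, 278.6] [ 0.47608256 -0.01520966  0.091     ]
side key_top 0.65 [271.7, 324.5] [ 0.44633703 -0.08445456  0.065     ]
top green [385 211  11  11  89] [390.08988764 216.28089888] [ 0.44653296 -0.0853015   0.065     ]
top dial_axis 0.6 [353.4, 204.8] [ 0.47041302 -0.00240686  0.072     ]
top pointer_tip 0.74 [341.6, 208.7] [0.4607148  0.02590119 0.091     ]
top bar_tail 0.92 [363.9, 198.9] [ 0.48272073 -0.02194066  0.091     ]
top key_top 0.46 [386.5, 213.5] [ 0.4525845  -0.07727244  0.065     ]
```

View pics/wrist1.png

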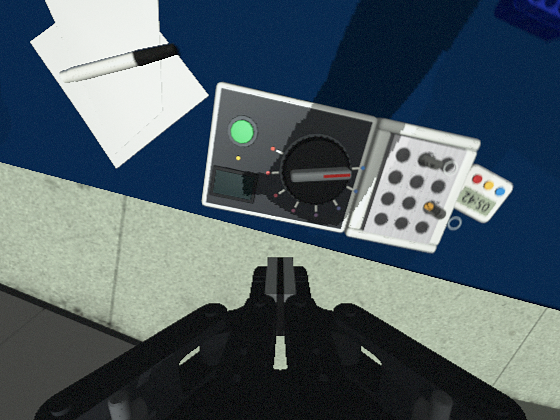

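Run:
```python
from plan import *
p=optics.read_camera("wrist");a=p["pixels"][120:225,215:380].copy()
a=cv2.resize(a,None,fx=4.8,fy=4.8,interpolation=cv2.INTER_CUBIC)
for (x,y,yw,b,col) in [(.4695,.001,np.radians(2.5),np.radians(107.5),(0,255,255))]:
    def dr(X):
        q=(proj(p,X)-[215,120]+.5)*4.8-.5;return tuple(int(v) for v in q)
    c=[dr([x+.036*np.cos(t),y+.036*np.sin(t),.072]) for t in np.linspace(0,6.3,90)]
    for q in c: cv2.circle(a,q,1,col,-1)
    u=np.array([np.cos(b),np.sin(b)]);n=np.array([-u[1],u[0]])
    for l,w in [(.032,.005),(.032,-.005),(-.027,.005),(-.027,-.005)]:
        X=np.array([x,y])+l*u+w*n;cv2.circle(a,dr([*X,.091]),3,(0,255,0),-1)
    k=np.array([x,y])+np.array([[np.cos(yw),-np.sin(yw)],[np.sin(yw),np.cos(yw)]])@[-.024,-.084];print(k)
    for t in np.linspace(0,6.3,40): cv2.circle(a,dr([k[0]+.012*np.cos(t),k[1]+.012*np.sin(t),.065]),1,(0,0,255),-1)
cv2.imwrite("pics/w1c.png",a)
```

```text
[ 0.44918687 -0.08396692]
```

View pics/w1c.png

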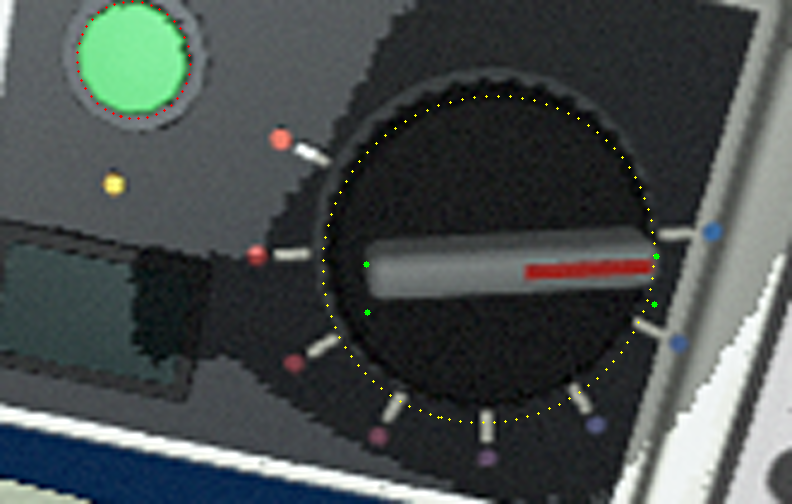

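```bash
cat > ov.py <<'E'
from plan import *
def ov(p,x,y,yw,b,roi,f,name):
    yw,b=np.radians([yw,b]);r0,r1,c0,c1=roi
    a=cv2.resize(p["pixels"][r0:r1,c0:c1],None,fx=f,fy=f,interpolation=cv2.INTER_CUBIC)
    def dr(X):
        q=(proj(p,X)-[c0,r0]+.5)*f-.5;return tuple(int(v) for v in q)
    for t in np.linspace(0,6.3,90): cv2.circle(a,dr([x+.036*np.cos(t),y+.036*np.sin(t),.072]),1,(0,255,255),-1)
    u=np.array([np.cos(b),np.sin(b)]);n=np.array([-u[1],u[0]])
    for l,w in [(.032,.005),(.032,-.005),(-.027,.005),(-.027,-.005)]:
        X=np.array([x,y])+l*u+w*n;cv2.circle(a,dr([*X,.091]),3,(0,255,0),-1)
    k=np.array([x,y])+np.array([[np.cos(yw),-np.sin(yw)],[np.sin(yw),np.cos(yw)]])@[-.024,-.084];print(k)
    for t in np.linspace(0,6.3,40): cv2.circle(a,dr([k[0]+.012*np.cos(t),k[1]+.012*np.sin(t),.065]),1,(0,0,255),-1)
    R=np.array([[np.cos(yw),-np.sin(yw)],[np.sin(yw),np.cos(yw)]])
    for q in [(-.067,-.118),(.067,-.118),(-.067,.052),(.067,.052)]:
        cv2.circle(a,dr([*(np.array([x,y])+R@q),.058]),3,(255,0,255),-1)
    cv2.imwrite(name,a)
E
python3 - <<'E'
from ov import *
V=(.4665,.001,3.6,108.6)
ov(optics.read_camera("wrist"),*V,(75,245,195,390),4,"pics/ow.png")
ov(optics.read_camera("side"),*V,(230,380,225,355),4,"pics/os.png")
ov(optics.read_camera("top"),*V,(165,245,320,415),6,"pics/ot.png")
E
```

```text
[ 0.44782176 -0.08434122]
[ 0.44782176 -0.08434122]
[ 0.44782176 -0.08434122]
```

View pics/ow.png

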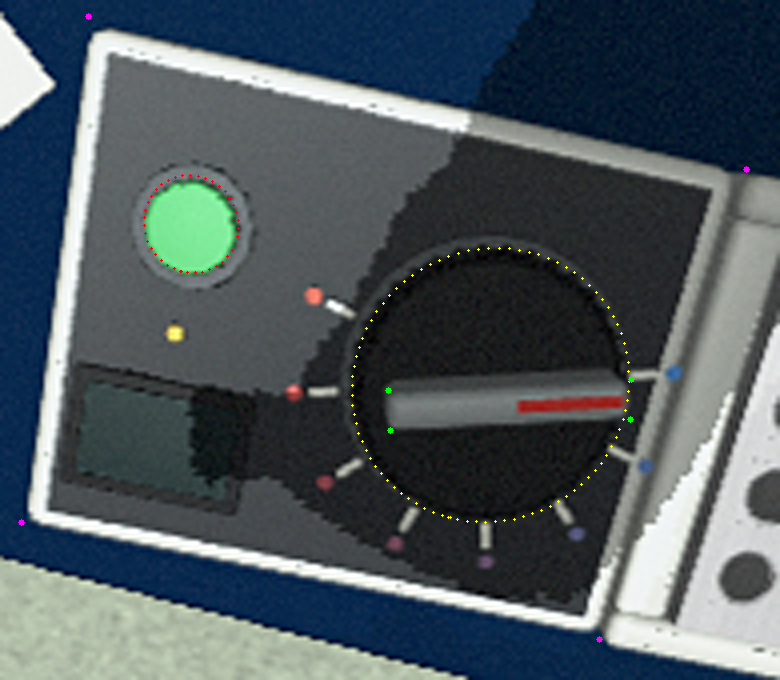

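View pics/os.png

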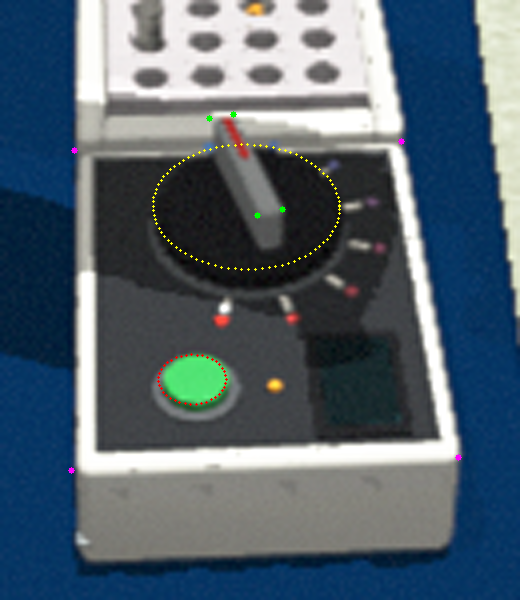

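View pics/ot.png

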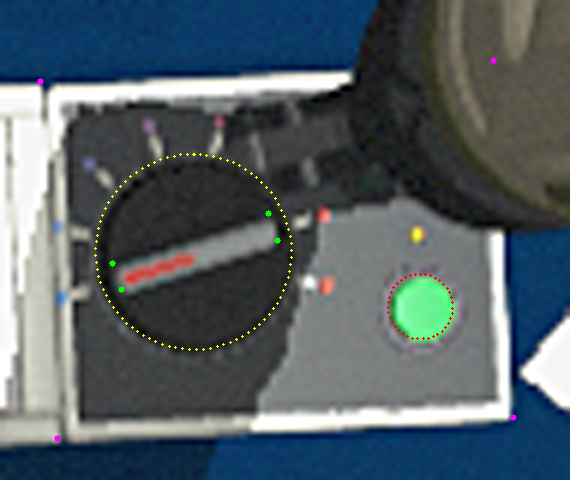

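Run:
```python
from plan import *
import json
s=env.get_state();y=yaw();print(np.degrees(y),s["tcp_pos"])
b=np.radians(108.6);A=np.array([.467,0]);u=-np.array([np.cos(b),np.sin(b)]);z=np.array([np.sin(b),-np.cos(b)])
T=A+.028*u+.034*z;print(T)
d=np.r_[T,.078]-s["tcp_pos"];d*=100/6
print(json.dumps(rows([(*d,-.044 if i==0 else 0) for i in range(6)],y)))
```

```text
105.76303474639997 [ 0.49969919 -0.0299531   0.23126723]
[ 0.50815499 -0.0156929 ]
[[2.55, 0.19, 0.2, -0.044, 1], [2.55, 0.18, 0.21, 0, 1], [2.55, 0.18, 0.21, 0, 1], [2.55, 0.18, 0.21, 0, 1], [2.55, 0.18, 0.21, 0, 1], [2.55, 0.18, 0.21, 0, 1]]
```

{"api": "servo_tool", "payload": {"moves": [[2.55,0.19,0.2,-0.05,1],[2.55,0.18,0.21,0,1],[2.55,0.18,0.21,0,1],[2.55,0.18,0.21,0,1],[2.55,0.18,0.21,0,1],[2.55,0.18,0.21,0,1],[0,0,0,0,1],[0,0,-0.3,0,1],[0,0,-0.3,0,1],[0,0,-0.3,0,1]]}}

```text
clock: 6.45
tcp_pos: [0.5, -0.0189, 0.0792]
orientation: [0.698, -0.115, 0.697, 0.114]
wrist_force: [-0.4, -0.2, 0.6]
finger_gap: 0.0001
```

Run:
```python
from ov import *
s=env.get_state();print(s["tcp_pos"],np.degrees(yaw()),s["wrist_force"],s["clock"])
V=(.467,.0,3.6,108.6)
p=optics.read_camera("wrist");cv2.imwrite("pics/w2.png",p["pixels"])
ov(optics.read_camera("side"),*V,(230,380,225,355),4,"pics/os2.png")
```

```text
[ 0.50004176 -0.01886777  0.07921931] 108.62380196044333 [-0.35158098 -0.2234441   0.58809574] 6.45
[ 0.44832176 -0.08534122]
```

View pics/w2.png

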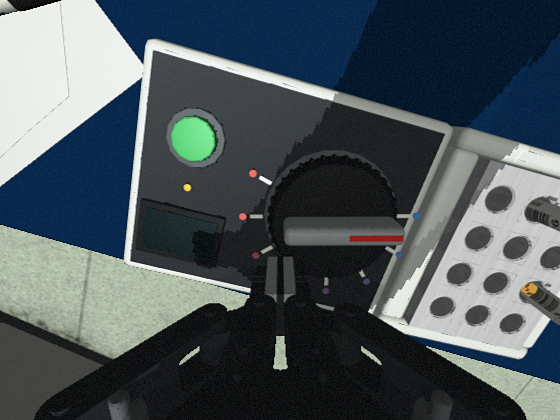

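View pics/os2.png

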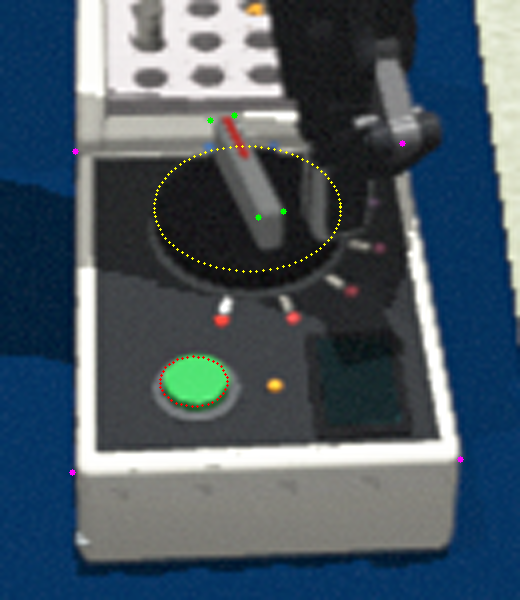

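The closed fingertips sit beside the bar's tail at about (280,258), with the bar at row 238. They're slightly too far out along the bar, so I'll shift inward 5 mm, make contact and begin the arc.

{"api": "servo_tool", "payload": {"moves": [[0,0.5,0,0,1],[0,0,-0.3,0,1],[0,0,-0.3,0,1],[0,0,-0.2,0,1],[0,0,-0.1,0,1],[0,-0.15,-0.24,0.1,1],[0,-0.15,-0.24,0.1,1],[0,-0.15,-0.24,0.1,1],[0,-0.15,-0.24,0.1,1],[0,0,0,0,1]]}}

```text
clock: 7.8
tcp_pos: [0.481, -0.0244, 0.0783]
orientation: [0.707, 0.026, 0.707, -0.026]
wrist_force: [-0.1, -0.0, 0.3]
finger_gap: -0.0001
```

Run:
```python
from ov import *
s=env.get_state();print(s["tcp_pos"],np.degrees(yaw()),s["wrist_force"],s["clock"])
p=optics.read_camera("wrist");cv2.imwrite("pics/w3.png",p["pixels"])
for n in ["pointer_tip","bar_tail"]:
  for r in models.pinpoint(n,p)[:1]: print(n,r["conf"],atz(p,r["location"],.091))
```

```text
[ 0.48103215 -0.02436758  0.07826382] 85.76144622458565 [-0.13474483 -0.0434971   0.26996452] 7.8
pointer_tip 0.9 [0.47491359 0.02988286 0.091     ]
bar_tail 0.79 [ 0.46344962 -0.02326411  0.091     ]
```

View pics/w3.png

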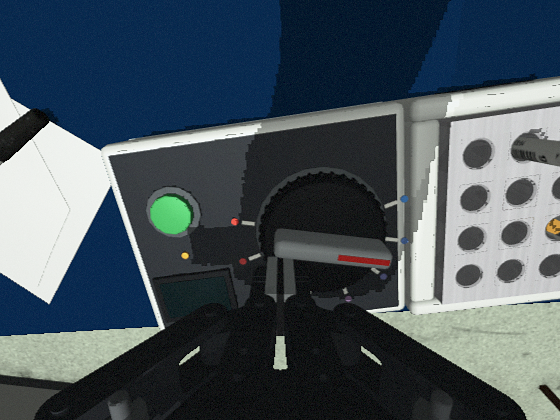

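The dial is one click on, with the bar at about 78°, and the tip is close behind the tail at (280,258). I'll continue the arc.

{"api": "servo_tool", "payload": {"moves": [[0,-0.15,-0.24,0.1,1],[0,-0.15,-0.24,0.1,1],[0,-0.15,-0.24,0.1,1],[0,-0.15,-0.24,0.1,1],[0,-0.15,-0.24,0.1,1],[0,-0.15,-0.24,0.1,1],[0,-0.15,-0.24,0.1,1],[0,-0.15,-0.24,0.1,1],[0,-0.15,-0.24,0.1,1],[0,0,0,0,1]]}}

```text
clock: 9.2
tcp_pos: [0.4568, -0.0264, 0.0783]
orientation: [0.625, 0.331, 0.625, -0.331]
wrist_force: [0.2, -0.1, -0.6]
finger_gap: 0.0003
```

Run:
```python
from ov import *
s=env.get_state();print(s["tcp_pos"],np.degrees(yaw()),s["wrist_force"],s["clock"])
p=optics.read_camera("wrist");cv2.imwrite("pics/w4.png",p["pixels"])
for n in ["pointer_tip","bar_tail"]:
  for r in models.pinpoint(n,p)[:1]: print(n,r["conf"],atz(p,r["location"],.091))
```

```text
[ 0.45675857 -0.02635701  0.07834576] 34.255611150484 [ 0.21406286 -0.07837078 -0.63240727] 9.2
pointer_tip 0.59 [0.49080663 0.01807693 0.091     ]
bar_tail 0.95 [ 0.44681712 -0.01542803  0.091     ]
```

View pics/w4.png

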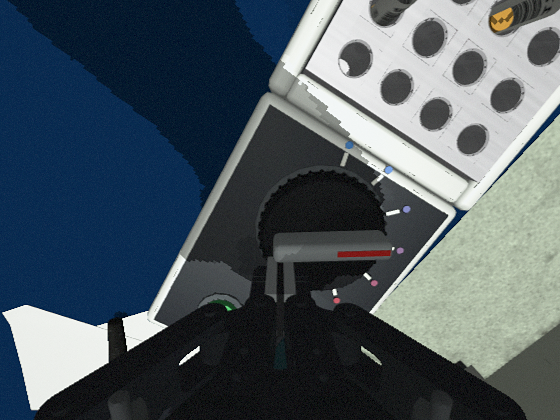

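The dial is at about 72–74°, just short of tipping into place 3, with the bar parallel to the tool. Seven more arc rows (40°) should bring it to about 113°, where it snaps to 120° by itself.

{"api": "servo_tool", "payload": {"moves": [[0,-0.15,-0.24,0.1,1],[0,-0.15,-0.24,0.1,1],[0,-0.15,-0.24,0.1,1],[0,-0.15,-0.24,0.1,1],[0,-0.15,-0.24,0.1,1],[0,-0.15,-0.24,0.1,1],[0,-0.15,-0.24,0.1,1],[0,0,0,0,1],[0,0,0,0,1],[0,0,0,0,1]]}}

```text
clock: 10.6
tcp_pos: [0.4421, -0.0136, 0.0783]
orientation: [-0.474, -0.525, -0.474, 0.525]
wrist_force: [-0.3, -0.3, -0.1]
finger_gap: 0.0
```

Run:
```python
from ov import *
s=env.get_state();print(s["tcp_pos"],np.degrees(yaw()),s["wrist_force"],s["clock"],s["joint_pos"])
p=optics.read_camera("wrist");cv2.imwrite("pics/w5.png",p["pixels"])
X=[]
for n in ["pointer_tip","bar_tail"]:
  for r in models.pinpoint(n,p)[:1]: X.append(atz(p,r["location"],.091));print(n,r["conf"],X[-1])
d=X[0]-X[1];print(np.degrees(np.arctan2(d[1],d[0])))
```

```text
[ 0.44207875 -0.01359163  0.07827271] -5.89111194169243 [-0.26804364 -0.25667914 -0.05160905] 10.6 [-2.12594388e-01  1.71381823e-01 -5.39686290e-01  8.59692041e-01
 -2.84340720e-05  1.46102124e+00]
pointer_tip 0.69 [ 0.49502771 -0.0061265   0.091     ]
bar_tail 0.81 [0.4424864  0.00508582 0.091     ]
-12.046231820738207
```

View pics/w5.png

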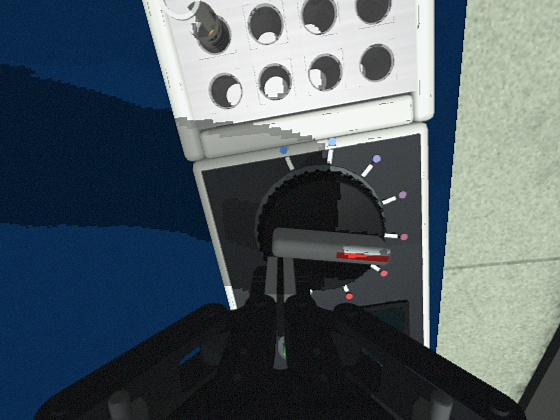

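The pointer now reads −12° against −11.4° expected for place 4, and the finger is clear behind it. I'll back off, rise and go above the key.

{"api": "servo_tool", "payload": {"moves": [[0,0,0.5,0,1],[0,0,0.5,0,1],[-0.5,0.28,1.2,0,1],[-0.5,0.28,1.2,0,1],[-0.5,0.28,1.2,0,1],[-0.5,0.28,1.2,0,1],[-0.5,0.3,1.26,0,1],[0,0,0,0,1],[0,0,0,0,1],[0,0,0,0,1]]}}

```text
clock: 12.0
tcp_pos: [0.4484, -0.0848, 0.103]
orientation: [-0.473, -0.525, -0.474, 0.525]
wrist_force: [-1.0, 0.1, 0.5]
finger_gap: 0.0001
```

Run:
```python
from ov import *
s=env.get_state();print(s["tcp_pos"],np.degrees(yaw()),s["wrist_force"],s["clock"])
V=(.467,.0,3.6,-11.4)
p=optics.read_camera("wrist");
ov(p,*V,(0,420,0,560),1.4,"pics/w6.png")
X=[]
for n in ["pointer_tip","bar_tail"]:
  for r in models.pinpoint(n,p)[:1]: X.append(atz(p,r["location"],.091));print(n,r["conf"],X[-1])
if len(X)==2: d=X[0]-X[1];print(np.degrees(np.arctan2(d[1],d[0])))
ov(optics.read_camera("side"),*V,(230,380,225,355),4,"pics/os6.png")
```

```text
[ 0.44842044 -0.08480404  0.10302188] -5.932239268735389 [-1.03088973  0.12595146  0.52549667] 12.0
[ 0.44832176 -0.08534122]
pointer_tip 0.7 [ 0.49527587 -0.00557722  0.091     ]
bar_tail 0.75 [0.4416749  0.00377467 0.091     ]
-9.896918977069436
[ 0.44832176 -0.08534122]
```

View pics/w6.png

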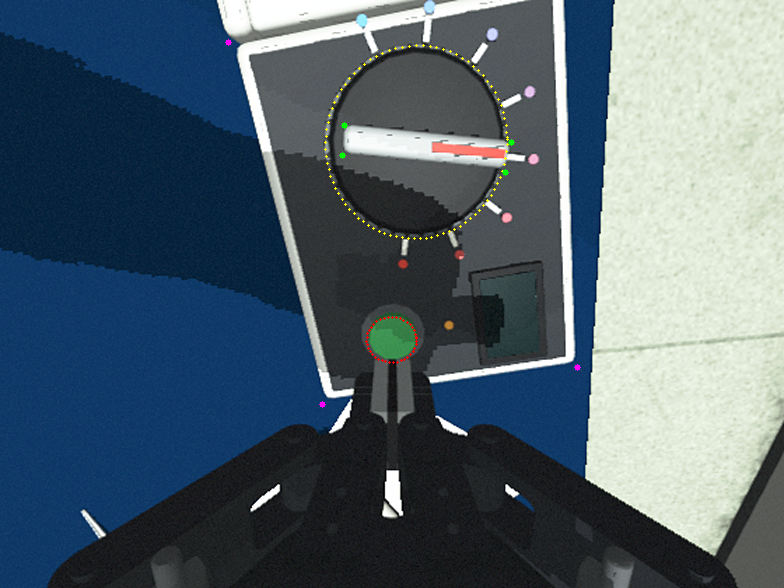

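View pics/os6.png

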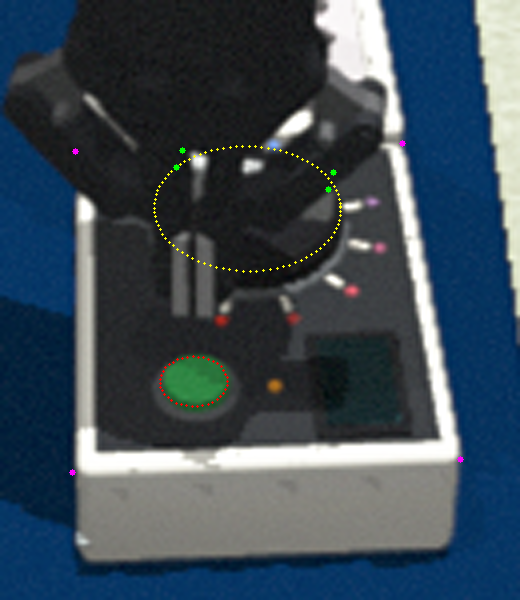

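The pointer lines up with the fifth mark at (533,158), which is place 4. The key at (392,338) matches the model and lies straight under the tool. Now I'll press it.

{"api": "servo_tool", "payload": {"moves": [[0.9,0,0.05,0,1],[0.9,0,0,0,1],[0.9,0,0,0,1],[0.5,0,0,0,1],[0.2,0,0,0,1],[0.2,0,0,0,1],[0.2,0,0,0,1],[0.2,0,0,0,1],[0.15,0,0,0,1],[0.1,0,0,0,1]]}}

```text
clock: 13.45
tcp_pos: [0.449, -0.0858, 0.0611]
orientation: [0.474, 0.525, 0.473, -0.525]
wrist_force: [-0.1, 0.2, 4.9]
finger_gap: 0.0002
```

{"api": "servo_tool", "payload": {"moves": [[0.05,0,0,0,1],[0.05,0,0,0,1],[0.05,0,0,0,1],[0.05,0,0,0,1],[0,0,0,0,1],[0,0,0,0,1],[0,0,0,0,1],[0,0,0,0,1],[0,0,0,0,1],[0,0,0,0,1]]}}

```text
clock: 14.7
tcp_pos: [0.4491, -0.0859, 0.0608]
orientation: [0.474, 0.525, 0.473, -0.525]
wrist_force: [-6.0, 1.2, 20.3]
finger_gap: 0.0002
```

The tip stopped at z 0.0608 and the force rose to 20 N, so the key is at its stop. Releasing and rising.

{"api": "servo_tool", "payload": {"moves": [[-0.2,0,0,0,1],[-0.2,0,0,0,1],[-0.4,0,0,0,1],[-1,0,0,0,1],[-2,0,0,0,1],[-3,0,0,0,1],[-3,0,1,0,1],[-3,0,3,0,1],[0,0,3,0,1],[0,0,3,0,1]]}}

```text
clock: 15.95
tcp_pos: [0.4384, -0.1861, 0.1877]
orientation: [0.474, 0.525, 0.473, -0.525]
wrist_force: [0.1, 0.0, 0.0]
finger_gap: 0.0003
```

Run:
```python
from ov import *
s=env.get_state();print(s["tcp_pos"],s["wrist_force"],s["clock"])
V=(.467,.0,3.6,-11.4)
p=optics.read_camera("wrist");ov(p,*V,(0,420,0,560),1.4,"pics/w7.png")
X=[]
for n in ["pointer_tip","bar_tail"]:
  for r in models.pinpoint(n,p)[:1]: X.append(atz(p,r["location"],.091));print(n,r["conf"],X[-1])
if len(X)==2: d=X[0]-X[1];print(np.degrees(np.arctan2(d[1],d[0])))
p=optics.read_camera("top")
for t in ["tube_a","timer"]:
  for r in models.pinpoint(t,p)[:2]: print(t,r["conf"],r["location"])
cv2.imwrite("pics/t7.png",p["pixels"])
p=optics.read_camera("side");ov(p,*V,(200,380,205,375),3.3,"pics/os7.png")
```

```text
[ 0.43841681 -0.18613366  0.18770394] [0.10575526 0.04300874 0.03632026] 15.95
[ 0.44832176 -0.08534122]
tube_a 0.58 [293.4, 202.9]
tube_a 0.45 [304.9, 225.0]
timer 0.64 [252.9, 215.5]
[ 0.44832176 -0.08534122]
```

View pics/w7.png

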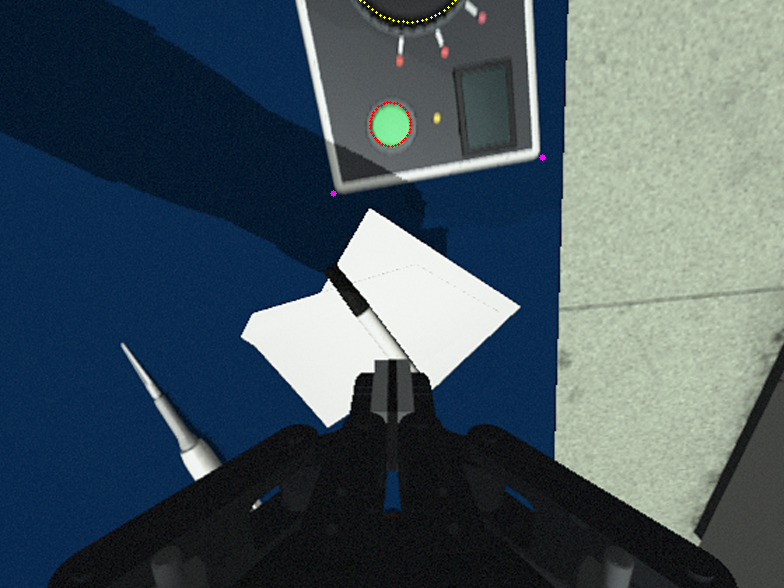

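View pics/os7.png

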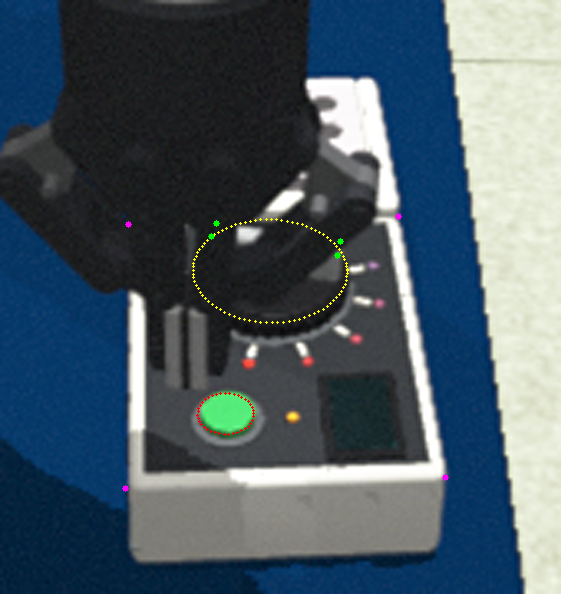

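Run:
```python
import cv2
a=cv2.imread("pics/t7.png")[150:270,230:430];cv2.imwrite("pics/t7c.png",cv2.resize(a,None,fx=4,fy=4,interpolation=2))
```

```text
(no output)
```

View pics/t7c.png

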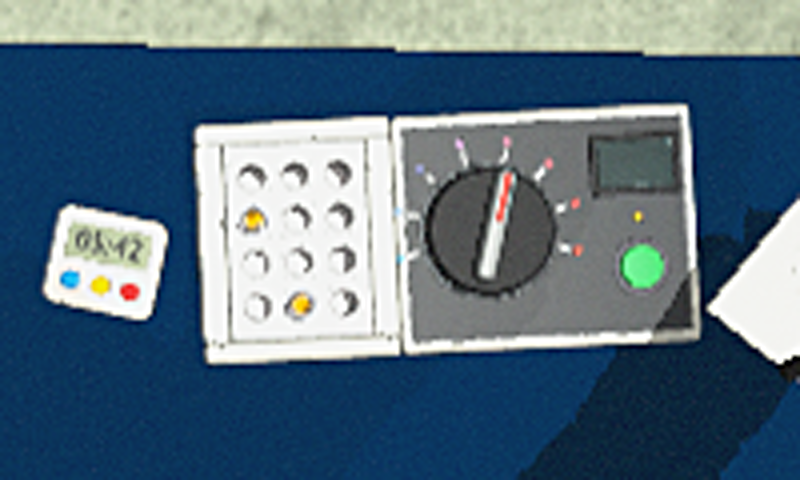

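The pointer is on the fifth mark, at (508,142) in the crop, which is place 4. The tubes and timer are where they were, the key is up and the arm is clear.

```bash
python3 -c "
from workcell import order
print(order.hand_in())"
```

```text
the job is handed in; nothing more can be done
None
```

I pushed the dial round from place 0 to place 4, exactly four clicks clockwise, with the shut fingertips against the bar's tail and no grip. I then pressed the green key to its stop and let it come up. The job was handed in at about 16 s of the 51 s allowed.

- **Dial:** before the key press, the wrist camera put the bar at −12° and then −10°, against −11.4° expected for place 4. The last top view shows the pointer on the fifth mark.
- **Key:** the fingertips stopped at 60.8 mm height with the force up to about 20 N, which fits the key at its stop. The wrist and side pictures afterwards show it up again.
- **Tubes and timer:** they look unmoved in the first and last top views, and the networks' positions agree to about 2 pixels.
- **Arm:** it is clear of everything, with the wrist force near 0.

**Checks that failed or disagreed:**
- The networks' points disagreed with each other by several millimetres. I fixed the dial's position by overlaying the model on all three camera views instead.
- The final wrist picture cut off the dial, so that last dial check rests on the top view alone.
- Finger force on the dial was only read between moves, never during the push. The wrist showed under 1 N at each of those readings.

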